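Let the glass eyes out of the lidded dispenser

TASK

Push the catch tray along its rails until it is fully home under the dispenser's mouth, then press the dispenser's lever all the way down so that the lid lifts, and keep it down until all three glass eyes have rolled into the tray. Then ease the lever back up with the finger still on it, so that the lid comes down gently and does not slam, and leave the lid shut, the tray home and the eyes in it. Only push and press: work the lid by its lever alone, do not touch or pick up the eyes, and leave the things around the dispenser where they are.

Things in the scene. Friction and masses are not known exactly. Their poses are not given: they have to be found in the camera images.
- dispenser: The dispenser, fixed: a board 275 x 460 x 10 mm (edges x -185, +90, y -270, +190 mm in this frame) with a cream bin (y within +-58, x -75 to +77 mm, floor sloping to the mouth at -x, closed by the lid). The tray runs on rails along y in front of the mouth; the lever is on the +y side. Origin on the table top under the bin's middle, z up; -x faces the robot within 16 degrees.
- tray (a joint): How far the catch tray stands out from home, in m: 0 = fully home under the mouth, against its stop; it starts 0.05 to 0.12 out towards the dispenser's -y. It slides only along the dispenser's y; about 2 N moves it and it stays where it is left.
- tray_end (a point): Middle of the top edge of the tray's outer (-y) end, on the outside face, which is upright, 98 mm wide along x, from 10 to 50 mm above the table. Push on that face below the edge, towards the dispenser's +y, to send the tray home. Axes as the dispenser's. Home, it lies at (-126, -76, 50) mm in the dispenser's frame.
- tray_in (a point): Centre of the tray's inner floor, axes as the dispenser's. Tray: open on top, outside 98 (x) x 150 (y) x 40 mm, walls 4 mm; inside 90 x 142 mm, rim 36 mm above this point.
- lever (a joint): Lever angle in rad: 0 = up at rest, 0.35 = fully down on its stop. A spring always pushes it back up, so it flies up and slams the lid if let go; it needs about 3 N at the pad to start and 5 N fully down.
- pad_top (a point): Centre of the top of the lever's flat black pad, 55 (x) x 60 (y) x 10 mm. Moves with the lever: in the dispenser's frame at (-136, 150, 162) mm at rest, (-139, 150, 113) fully down; press it straight down. The pad slopes 10 degrees one way at rest, 10 the other when down. The lever pivots about the dispenser's y at x = 0, z = 130; its arm runs at y = 86 mm.
- lid (a joint): Lid angle in rad: 0 = shut, 0.70 = fully open. Geared to the lever: lid angle = 2 x lever angle. It is hinged along the dispenser's y at x = 64, z = 130 mm at the bin's rear and its front rises.
- lid_front (a point): Middle of the lid's front top edge, at (-79, 0, 136) mm in the dispenser's frame when shut, 233 mm above the table when open. The lid is a clear panel in a steel frame, 145 x 122 mm, with an aluminium skirt 62 mm deep hanging from its front that holds the eyes back. Let go from open it slams; shutting slower than 2 rad/s is gentle.
- eye1: Glass eye, a ball 28 mm across, 20 to 40 g, origin at its centre (its axes turn as it rolls). At the start it waits in the bin behind the lid's skirt; it rolls out into the tray by itself in about a second once the lid is open.
- eye2: Glass eye, a ball 28 mm across, 20 to 40 g, origin at its centre (its axes turn as it rolls). At the start it waits in the bin behind the lid's skirt; it rolls out into the tray by itself in about a second once the lid is open.
- eye3: Glass eye, a ball 28 mm across, 20 to 40 g, origin at its centre (its axes turn as it rolls). At the start it waits in the bin behind the lid's skirt; it rolls out into the tray by itself in about a second once the lid is open.
- vial1: Bystander: clear vial with white cap, 32 mm across, 65 mm tall, standing just on the robot's side of the dispenser; origin at the centre of its underside.
- vial2: Bystander: clear vial with white cap, 38 mm across, 75 mm tall, standing beyond the lever's side of the dispenser; origin at the centre of its underside.
- jar: Bystander: glass jar with white cap, 56 mm across, 70 mm tall, standing on the robot's side of the dispenser near the tray; origin at the centre of its underside.
- eye_block: Bystander: wooden block 60 x 90 x 20 mm set with six glass eyes, lying on the dispenser's board beside the bin, behind the rails; origin at the centre of its underside.
- spatula: Bystander: modelling spatula 170 mm long lying on the table to the left; origin at the centre of its underside.
- brush: Bystander: brush 180 mm long lying on the table to the left; origin at the centre of its underside.
- mug: Bystander: white mug 80 mm across, 90 mm tall, on the right; origin at the centre of its underside.

How it is judged (in metres and radians):
On the way, in this order (a step that is already met when the one before it is completed fails the run):
1. the tray is pushed fully home (within 7 mm) with the lid still shut (value of joint tray below 0.007 m and value of joint lid below 0.08 rad), for 0.2 s.
2. the lid is held fully open by the lever (over 0.58 of 0.70 rad) with all three eyes out and in the tray (value of joint lid above 0.58 rad and x of eye1 in the frame of tray_in between -0.046 and 0.046 m and y of eye1 in the frame of tray_in between -0.072 and 0.072 m and z of each of eye1, eye2, eye3 in the frame of tray_in below 0.032 m and x of eye2 in the frame of tray_in between -0.046 and 0.046 m and y of eye2 in the frame of tray_in between -0.072 and 0.072 m and x of eye3 in the frame of tray_in between -0.046 and 0.046 m and y of eye3 in the frame of tray_in between -0.072 and 0.072 m), for 0.2 s.
At the end, for the whole second after the job is handed in: The lid is shut (under 0.05 rad), the tray is home within 7 mm, and all three eyes lie at rest (under 0.05 m/s) inside the tray (value of joint lid below 0.05 rad and value of joint tray below 0.007 m and x of eye1 in the frame of tray_in between -0.046 and 0.046 m and y of eye1 in the frame of tray_in between -0.072 and 0.072 m and z of each of eye1, eye2, eye3 in the frame of tray_in below 0.032 m and x of eye2 in the frame of tray_in between -0.046 and 0.046 m and y of eye2 in the frame of tray_in between -0.072 and 0.072 m and x of eye3 in the frame of tray_in between -0.046 and 0.046 m and y of eye3 in the frame of tray_in between -0.072 and 0.072 m and linear speed of each of eye1, eye2, eye3 below 0.05 m/s); the robot touches nothing.
It fails at once if the lid slams: it arrives within 0.2 rad of shut faster than 3 rad/s (value of joint lid below 0.2 rad and velocity of joint lid below -3 rad/s).
It fails at once if the lid is opened before the tray is home (value of joint lid above 0.15 rad and value of joint tray above 0.012 m).
It fails at once if the robot touches the lid itself (contact force between any of the fingers, the arm and lid above 0.5 N).
It fails at once if the robot touches, lifts or carries an eye (contact force between any of the fingers, the arm and eye1 above 0.3 N or height (world z) of any of eye1, eye2, eye3 above 0.15 m or contact force between any of the fingers, the arm and eye2 above 0.3 N or contact force between any of the fingers, the arm and eye3 above 0.3 N).
It fails at once if a bystander is moved by more than 25 mm or lifted (distance of any of vial1, vial2, jar, eye_block, spatula, brush, mug from where it was at the start of the episode above 0.025 m).
It also fails if it takes over 48 s, if anything falls off the work surface, if the arm or the gripper's body presses on something with over 40 N, if the wrist force passes 120 N, or if a joint passes its speed limit or range.

ROBOT

A 6-joint arm with a two-finger parallel gripper is mounted at the origin on the work surface. World frame = base frame: x ahead of the robot, y to its left, z up, the work surface at z = 0. Lengths are in mm, angles in rad, forces in N, time in s.
With the tool pointing down it reaches from about 350 to 875 mm from the base axis. Payload 4.2 kg.
Tool frame: the origin (TCP) lies on the mounting face of the last link; the fingertips stand 173 mm ahead of it and the grasp point (between the pads) lies 155 mm ahead of it (tcp_to_grasp is the distance from the TCP to the grasp point, in mm); z points along the fingers, y is the direction in which the jaws open and shut (so a half turn about z gives the same grasp; the last joint's range is limited). The gripper opens to 85 mm and grips with 20 to 120 N. Pads are 22 mm wide; open, the fingers measure 114 mm over their backs; the gripper's body (76 mm by 85 mm) begins 54 mm behind the grasp point. The pads swing forward as they close: fully open they stand 13 mm farther back than shut.
Start: joints at [-0.885, 0.385, 0.008, 0, -1.194, -0.259], TCP at [258.738, -568.907, 404.712] pointing down, gripper open.
Joint ranges: [-3.14, 3.14], [-1.21, 2.06], [-1.07, 1.41], [-3.16, 2.05], [-2.99, -0.16], [-3.1, 3.1]. Speed limits (rad/s): [2.79, 2.79, 3.14, 3.14, 3.14, 3.14].

INTERFACE

Orientations are given as a unit quaternion [x, y, z, w].
In Python, from bench import * gives the robot as it stands. The module is installed in compiled form; this text tells all that it offers.
- The arm moves only by the tool apply_moves, never from a script. Its arguments are lists of equal length, an entry for each row: "fingers": the closure, from 0 (fully open) to 1 (shut); "dp": the shift along the world's x, y, z in cm, a list of three; "yaw": the turn about the world's z in degrees. A call has 1 to 10 rows; each row is the pose to reach, as a shift and turn from the pose measured when the call began; what a row does not reach only later rows make up. A row lasts 1/10 s, in which the tool goes at most 50 mm and 8.59 degrees, less where a joint would pass 70% of its speed; a pose out of reach is approached as far as the arm can. A call with a gripper value outside its range is refused whole. The fingers move at their own pace and stop on an object; the grip force is fixed at half the most. Time passes only in rows, so rows that repeat a pose let the fingers close. It gives the time, the measured TCP pose, the force and the opening at its end, in the units of the state.
- read_state(): the state, without advancing time (a new reading comes with each control period).
- get_image(name): name is "scene" or "top" or "wrist"; returns a dict with "color" (400x640x3 uint8, blue, green, red), "mtx" (3x3 intrinsics, pixels), "k1" (the pictures are not rectified: a ray, as slopes to the right and down, at radius r is drawn at 1 + k1 r^2 times it, then the intrinsics apply), "camera_from_world" (4x4, takes a point from world to camera coordinates); the wrist camera has in their place "tool_from_camera" (4x4, takes a point from camera to tool coordinates, whose origin is the TCP and whose axes are the flange's). Camera axes: x right, y down, z forward; pixel columns grow to the right and rows downward; lengths in mm; the calibration is good to about 2 mm. A picture is of the moment at which its call begins: read the wrist's pose just before it. There is no depth.
- job_done(): hands the job in, once; it reports no verdict.
The state is a dict: "clock": time; "joints": joint angles; "joint_vel": joint speeds; "joint_efforts": joint torques, N m; "position": TCP position; "ee_rot": TCP orientation; "contact_force": force on the tool from outside, world axes, zero at the start; "wrist_torque": the same for the moment, N m; "gripper_width": finger opening in mm.
Only numpy, scipy, OpenCV 4.12 (cv2) and the standard library are available. Lean on these libraries where they do the work, as an engineer would, in place of code of your own. Each camera call takes 0.05 s, during which the arm holds its last target. There are 200 camera calls.

## Working session

There is one attempt and no reset: what is moved stays moved. The work goes in short steps, Python scripts to look and compute and a tool call to move; the robot and the scene stay as the last step left them, time stands still between calls to the robot, and variables do not carry over. Pictures are saved under pics/ and viewed, about 8 in all and at most 12, crops included, and the job is handed in when it is done.

Besides the shell and the picture viewer there is one more tool, called after "Request:" as a command line: name --pt "numbers of a row" for each row, then --argument value for the rest. apply_moves: Moves the arm, as the interface text tells. Its arguments: {"type":"object","properties":{"fingers":{"type":"array","items":{"type":"number"}},"dp":{"type":"array","items":{"type":"array","items":{"type":"number"}}},"yaw":{"type":"array","items":{"type":"number"}}},"required":["fingers","dp","yaw"]}

```bash
mkdir -p pics; python3 - <<'E'
from bench import *
import cv2
s=read_state();print(s)
for n in("scene","top"):
    d=get_image(n);cv2.imwrite(f"pics/{n}0.png",d["color"]);print(n,d["mtx"],d["k1"],d["camera_from_world"])
E
```

```text
{'clock': 0.0, 'joints': array([-8.85399180e-01,  3.85561957e-01,  6.62258989e-03, -4.95285424e-04,
       -1.19398146e+00, -2.58623439e-01]), 'joint_vel': array([-7.04411795e-04,  1.28212881e-03, -2.40004853e-04, -8.57722976e-05,
       -1.22446994e-03, -1.05667890e-03]), 'joint_efforts': array([-1.17047166e-04, -3.92290807e+01,  1.88403583e+01,  4.18614686e+00,
       -4.52326130e-03,  3.46057391e-06]), 'position': array([ 258.67196405, -568.73507065,  403.61718833]), 'ee_rot': array([-2.11681725e-01,  9.77338051e-01,  1.05075517e-03, -2.77978708e-04]), 'contact_force': array([-0.83208602,  0.56981331,  1.13297363]), 'wrist_torque': array([-0.00812465,  0.02082662, -0.00031599]), 'gripper_width': 85.41160945380979}
scene [[484.33597707   0.         318.83492601]
 [  0.         484.33597707 202.48660636]
 [  0.           0.           1.        ]] -0.10013000995716997 [[ 9.51537024e-02  9.95461358e-01 -1.56774909e-03 -2.72599561e+01]
 [ 8.24493714e-01 -7.96936324e-02 -5.60231238e-01 -3.86442587e+02]
 [-5.57813489e-01  5.20154773e-02 -8.28334776e-01  1.92320760e+03]
 [ 0.00000000e+00  0.00000000e+00  0.00000000e+00  1.00000000e+00]]
top [[469.23118259   0.         326.52140986]
 [  0.         469.23118259 197.07402454]
 [  0.           0.           1.        ]] -0.10176555438743425 [[-1.12476450e-02 -9.99934475e-01  2.12985848e-03 -9.16296084e+00]
 [-9.86405856e-01  1.07462022e-02 -1.63975627e-01  5.61496870e+02]
 [ 1.63941995e-01 -3.94524452e-03 -9.86462091e-01  1.67560368e+03]
 [ 0.00000000e+00  0.00000000e+00  0.00000000e+00  1.00000000e+00]]
```

View pics/top0.png

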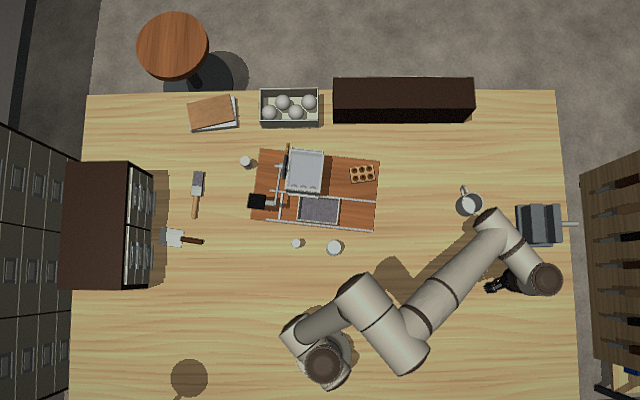

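View pics/scene0.png

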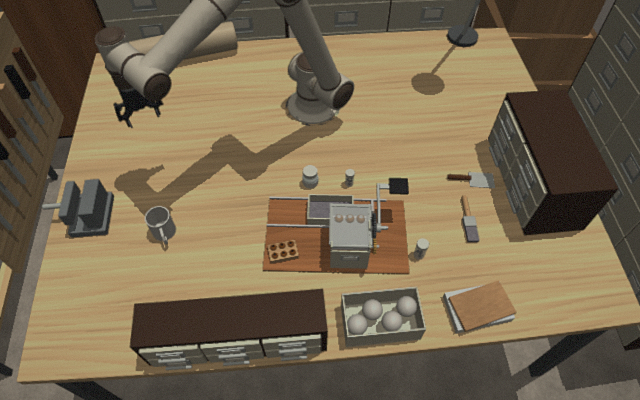

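Top view: the board's corners lie near (260,149), (380,160), (374,232) and (250,218). The tray is at about (319,208), the pad at (257,201), the jar at (334,247) and vial1 at (296,243). I'll enlarge both views to measure.

```bash
python3 - <<'E'
import cv2
a=cv2.imread("pics/top0.png")[135:265,225:395];b=cv2.imread("pics/scene0.png")[160:285,250:440]
for n,c,o in(("topc",a,(225,135)),("scenec",b,(250,160))):
    k=4
    c=cv2.resize(c,None,fx=k,fy=k,interpolation=cv2.INTER_CUBIC)
    for x in range(-o[0]%20,c.shape[1]//k,20): cv2.putText(c,str(x+o[0]),(x*k,10),0,.35,(0,0,255));cv2.line(c,(x*k,12),(x*k,18),(0,0,255))
    for y in range(-o[1]%20,c.shape[0]//k,20): cv2.putText(c,str(y+o[1]),(0,y*k+4),0,.35,(0,0,255));cv2.line(c,(24,y*k),(30,y*k),(0,0,255))
    cv2.imwrite(f"pics/{n}.png",c)
E
```

```text
(no output)
```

View pics/topc.png

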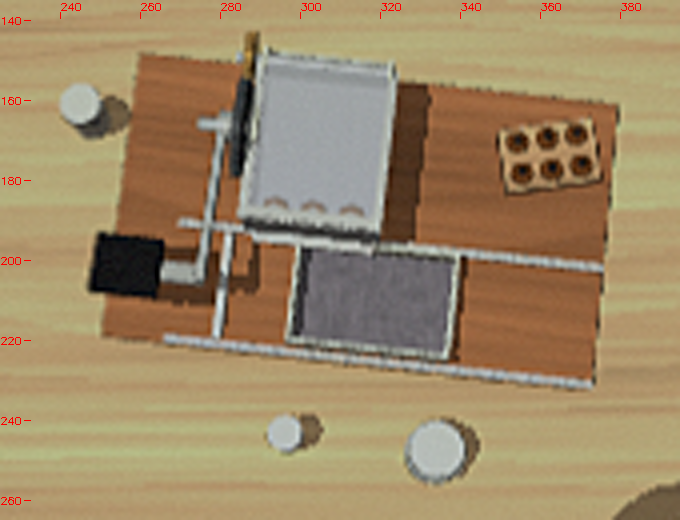

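View pics/scenec.png

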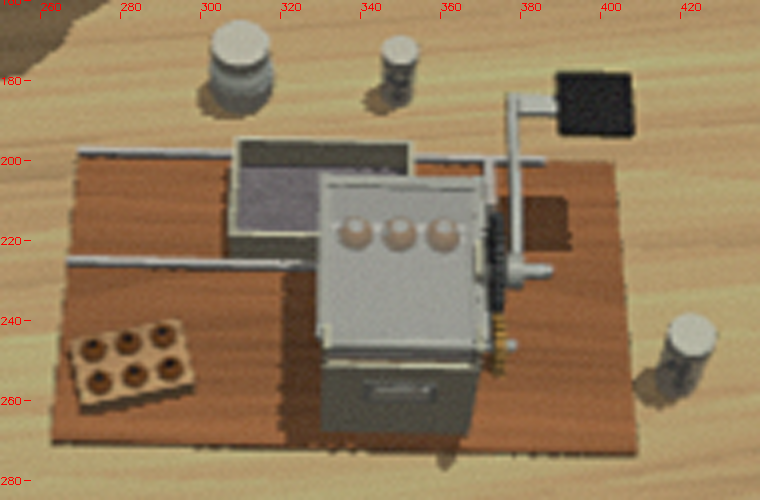

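```bash
cat > h.py <<'E'
from bench import *
import numpy as np, cv2
from scipy.optimize import least_squares
def proj(P,d):
    T=d["camera_from_world"];c=np.atleast_2d(P)@T[:3,:3].T+T[:3,3]
    s=c[:,:2]/c[:,2:];s=s*(1+d["k1"]*(s**2).sum(1,keepdims=True))
    return s*d["mtx"][[0,1],[0,1]]+d["mtx"][:2,2]
def W(p,q):  # dispenser->world
    c,s=np.cos(p[2]),np.sin(p[2]);q=np.atleast_2d(q)
    return q@np.array([[c,-s,0],[s,c,0],[0,0,1]]).T+[p[0],p[1],0]
E
python3 - <<'E'
from h import *
t=get_image("top");s=get_image("scene")
B=[[90,190,10],[90,-270,10],[-185,-270,10],[-185,190,10]]
bt=[[259.5,148.3],[380,161.3],[373.5,232],[250.3,218.8]]
bs=[[409,273.5],[263,270.5],[269.5,198],[403.3,200]]
tr=[[-77,74,50],[-77,-76,50],[-175,-76,50],[-175,74,50]]
tt=[[300.5,196.5],[340.5,198.8],[336.8,224.5],[296.8,220.8]]
ts={2:[309,194.8],3:[352.5,195.8],1:[307.3,219]}
pad=[-136,150,162]
def f(p):
    T=np.array(tr,float)-[0,p[3],0]
    return np.r_[proj(W(p,B),t)-bt,proj(W(p,B),s)-bs,proj(W(p,T),t)-tt,proj(W(p,T[[2,3,1]]),s)-[ts[2],ts[3],ts[1]],proj(W(p,pad),t)-[[256.8,201.3]],proj(W(p,pad),s)-[[398.8,186]]].ravel()
r=least_squares(f,[600,0,0,80],x_scale=[10,10,.1,10],loss="soft_l1");p=r.x
print(p,np.degrees(p[2]));print(r.fun.reshape(-1,2).round(1) if r.fun.size else 0, f(p).reshape(-1,2).round(1).tolist())
np.save("p.npy",p)
for n,q in dict(pad=pad,padown=[-139,150,113],end=[-126,-76-p[3],50],endhome=[-126,-76,50]).items(): print(n,W(p,q).round(1))
def inv(px,z,d):
    g=least_squares(lambda a:(proj([a[0],a[1],z],d)-px).ravel(),[500,0]).x;return g.round(1)
for n,px,z in(("vial1",(296.3,243.3),65),("jar",(334.3,247),70),("vial2",(245.3,161),75),("block",(362.5,174),25)):
    w=inv(px,z,t);c,sn=np.cos(p[2]),np.sin(p[2]);e=w-p[:2];print(n,w,"disp",(c*e[0]+sn*e[1]).round(1),(-sn*e[0]+c*e[1]).round(1))
E
```

```text
[ 6.50775169e+02  6.01046652e+01 -1.18716946e-01  5.94074653e+01] -6.801979951170141
[[ 0.2 -0.8]
 [-0.5 -1.3]
 [-0.6 -0.2]
 [-0.3 -0.3]
 [ 0.4 -1.2]
 [-1.  -1.1]
 [-0.5 -0.9]
 [-0.3 -0.4]
 [-1.  -3.2]
 [-0.4 -1.2]
 [ 0.6 -0.4]
 [-0.5 -1.1]
 [-1.2 -1.3]
 [ 0.1 -1.5]
 [-0.6 -0.7]
 [-0.4 -1. ]
 [-0.5 -1.3]] [[0.2, -0.8], [-0.5, -1.3], [-0.6, -0.2], [-0.3, -0.3], [0.4, -1.2], [-1.0, -1.1], [-0.5, -0.9], [-0.3, -0.4], [-1.0, -3.2], [-0.4, -1.2], [0.6, -0.4], [-0.5, -1.1], [-1.2, -1.3], [0.1, -1.5], [-0.6, -0.7], [-0.4, -1.0], [-0.5, -1.3]]
pad [[533.5 225.2 162. ]]
padown [[530.5 225.5 113. ]]
end [[509.6 -59.4  50. ]]
endhome [[ 5.167e+02 -4.000e-01  5.000e+01]]
vial1 [391.9  94.6] disp -261.1 3.6
jar [377.  -40.9] disp -259.9 -132.7
vial2 [693.9 281. ] disp 16.7 224.4
block [ 651.2 -151.4] disp 25.5 -210.0
```

Fit residuals are about 1 px: yaw -6.8°, tray 59 mm out (inside the stated 50–120 mm). Now I'll move above the start of the push with the fingers shut and tool y along the dispenser's y.

Request:
apply_moves --fingers '[1, 1, 1, 1, 1, 1, 1, 1, 1, 1]' --pt "2.3 4.5 0" --pt "4.6 9 0" --pt "6.9 13.5 0" --pt "9.2 18 0" --pt "11.5 22.5 0" --pt "13.8 27 0" --pt "16.1 31.5 0" --pt "18.4 36 0" --pt "20.7 40.5 0" --pt "23 45 0" --yaw '[-4, -8, -12, -16, -20, -24, -28, -31, -31, -31]'

```text
clock: 1.2
position: [486.6, -121.6, 404.2]
ee_rot: [0.057, 0.998, 0.001, 0.0]
contact_force: [1.1, -0.3, 0.5]
gripper_width: -0.1
```

```bash
cat > st.py <<'E'
from h import *
p=np.load("p.npy");s=read_state();e=s["position"][:2]-p[:2];c,n=np.cos(p[2]),np.sin(p[2])
x=s["ee_rot"];from scipy.spatial.transform import Rotation as R
ty=R.from_quat(x).as_matrix()[:,1]
print("t",s["clock"],"pos",s["position"].round(1),"disp",(c*e[0]+n*e[1]).round(1),(c*e[1]-n*e[0]).round(1),"F",s["contact_force"].round(1),"w",s["gripper_width"].round(1),"toolY ang",np.degrees(np.arctan2(ty[1],ty[0])).round(1),"q",s["joints"].round(2))
E
python3 st.py; python3 -c "
from bench import *
print(get_image('wrist')['tool_from_camera'])"
```

```text
[[-1.62901420e-03 -9.48527809e-01 -3.16689662e-01  8.09895845e+01]
 [ 9.99998648e-01 -1.61672632e-03 -3.01563735e-04  3.56043051e-01]
 [-2.25958924e-04 -3.16689725e-01  9.48529160e-01  3.11461788e+01]
 [ 0.00000000e+00  0.00000000e+00  0.00000000e+00  1.00000000e+00]]Traceback (most recent call last):
  File "st.py", line 5, in <module>
    print("t",s["clock"],"pos",s["position"].round(1),"disp",(c*e[0]+n*e[1]).round(1),(c*e[1]-n*e[0]).round(1),"F",s["contact_force"].round(1),"w",s["gripper_width"].round(1),"toolY ang",np.degrees(np.arctan2(ty[1],ty[0])).round(1),"q",s["joints"].round(2))
                                                                                                                                                   ^^^^^^^^^^^^^^^^^^^^^^^^
AttributeError: 'float' object has no attribute 'round'
```

Request:
apply_moves --fingers '[1, 1, 1, 1, 1, 1]' --pt "0 0 -4.5" --pt "0 0 -9" --pt "0 0 -13.5" --pt "0 0 -18" --pt "0 0 -20.4" --pt "0 0 -20.4" --yaw '[0, 0, 0, 0, 0, 0]'

```text
clock: 1.85
position: [488.2, -117.3, 196.8]
ee_rot: [0.055, 0.999, 0.001, -0.003]
contact_force: [-0.2, -0.1, 0.1]
gripper_width: 0.1
```

```bash
sed -i 's/s\["gripper_width"\].round(1)/s["gripper_width"]/' st.py; python3 st.py; python3 -c "
from bench import *
import cv2
cv2.imwrite('pics/w1.png',get_image('wrist')['color'])"
```

```text
t 1.85 pos [ 488.2 -117.3  196.8] disp -140.4 -195.4 F [-0.2 -0.1  0.1] w 0.09506819320939208 toolY ang 83.7 q [ 0.09  0.44 -0.54 -0.   -0.6  -1.76]
```

View pics/w1.png

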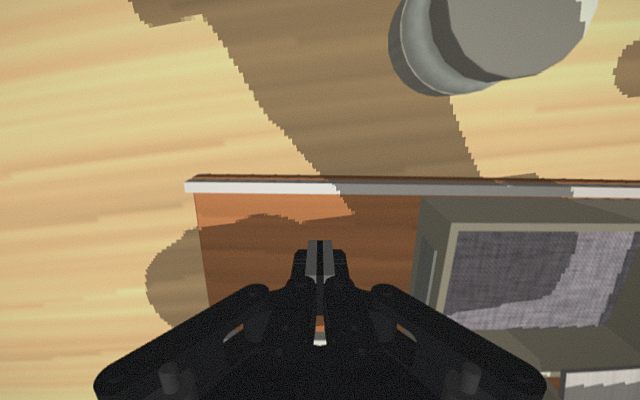

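The wrist view shows the shut fingertips at (320,250), between the rails and below the rim. The tray's end face is just to the right at about (420,250), with nothing in the way. Now I push.

Request:
apply_moves --fingers '[1, 1, 1, 1, 1, 1, 1, 1, 1, 1]' --pt "0.25 2 0.2" --pt "0.4 3.5 0.2" --pt "0.5 4.4 0.2" --pt "0.6 5.2 0.2" --pt "0.7 6 0.2" --pt "0.8 6.8 0.2" --pt "0.9 7.6 0.2" --pt "1.0 8.4 0.2" --pt "1.1 9 0.2" --pt "1.1 9.4 0.2" --yaw '[0, 0, 0, 0, 0, 0, 0, 0, 0, 0]'

```text
clock: 2.9
position: [500.6, -22.7, 200.9]
ee_rot: [0.054, 0.999, 0.001, -0.0]
contact_force: [0.0, -2.3, 0.5]
gripper_width: -0.3
```

```bash
python3 st.py
```

```text
t 2.9 pos [500.6 -22.7 200.9] disp -139.3 -100.0 F [ 0.  -2.3  0.5] w -0.2658349543219882 toolY ang 83.8 q [ 0.28  0.43 -0.54 -0.   -0.6  -1.95]
```

Request:
apply_moves --fingers '[1, 1, 1, 1]' --pt "0.05 0.4 0" --pt "0.1 0.8 0" --pt "0.1 1.0 0" --pt "0.1 1.0 0" --yaw '[0, 0, 0, 0]'

```text
clock: 3.3
position: [501.7, -12.8, 200.8]
ee_rot: [0.054, 0.999, 0.001, -0.0]
contact_force: [0.9, -3.1, 0.0]
gripper_width: -0.1
```

Request:
apply_moves --fingers '[1, 1, 1, 1]' --pt "0.05 0.3 0" --pt "0.05 0.5 0" --pt "0.05 0.6 0" --pt "0.05 0.6 0" --yaw '[0, 0, 0, 0]'

```text
clock: 3.7
position: [502.1, -11.1, 200.9]
ee_rot: [0.054, 0.999, -0.002, -0.002]
contact_force: [7.3, -30.3, 1.5]
gripper_width: -0.1
```

The force jumped to 30 N with the TCP at disp y ≈ -88, so the tray is on its stop. Backing off, then rising.

Request:
apply_moves --fingers '[1, 1, 1, 1, 1, 1, 1, 1]' --pt "-0.1 -1 0" --pt "-0.4 -3.5 0" --pt "-0.5 -4 2" --pt "-0.5 -4 6.5" --pt "-0.5 -4 11" --pt "-0.5 -4 15.5" --pt "-0.5 -4 19" --pt "-0.5 -4 19" --yaw '[0, 0, 0, 0, 0, 0, 0, 0]'

```text
clock: 4.5
position: [497.9, -50.8, 396.4]
ee_rot: [0.054, 0.999, -0.001, 0.004]
contact_force: [-0.6, -0.3, -0.2]
gripper_width: -0.2
```

```bash
python3 st.py; python3 - <<'E'
from h import *
d=get_image("top");c=cv2.resize(d["color"][135:265,225:395],None,fx=4,fy=4,interpolation=cv2.INTER_CUBIC)
p=np.load("p.npy")
for q in([-77,74,50],[-77,-76,50],[-175,-76,50],[-175,74,50],[-136,150,162]):
    u=(proj(W(p,q),d)[0]+.5-[225,135])*4-.5
    cv2.circle(c,(int(u[0]),int(u[1])),4,(0,0,255),1)
cv2.imwrite("pics/t2.png",c)
E
```

```text
t 4.5 pos [497.9 -50.8 396.4] disp -138.7 -128.3 F [-0.6 -0.3 -0.2] w -0.22906608146288 toolY ang 83.8 q [ 0.22  0.18 -0.31  0.01 -1.08 -1.91]
```

View pics/t2.png

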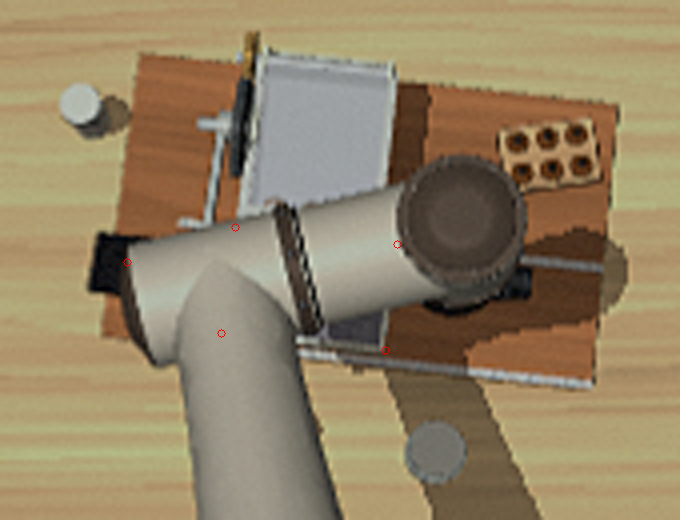

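The tray's near corner sits on its predicted home mark at (387,350), and the jar and vial2 haven't moved. Now over to the pad.

Request:
apply_moves --fingers '[1, 1, 1, 1, 1, 1, 1, 1]' --pt "0.5 4.5 0" --pt "1 9 0" --pt "1.6 13.5 0" --pt "2.2 18 0" --pt "2.8 22.5 0" --pt "3.4 26 0" --pt "3.4 27.6 0" --pt "3.4 27.6 0" --yaw '[0, 0, 0, 0, 0, 0, 0, 0]'

```text
clock: 5.35
position: [530.7, 227.0, 391.2]
ee_rot: [0.053, 0.999, -0.002, -0.0]
contact_force: [-0.7, -0.6, 0.3]
gripper_width: 0.2
```

```bash
python3 st.py; python3 - <<'E'
from bench import *
import cv2
cv2.imwrite('pics/s3.png',cv2.resize(get_image('scene')['color'][150:285,240:440],None,fx=4,fy=4,interpolation=cv2.INTER_CUBIC))
E
```

```text
t 5.35 pos [530.7 227.  391.2] disp -139.0 151.5 F [-0.7 -0.6  0.3] w 0.1986194066302405 toolY ang 83.9 q [ 0.69  0.31 -0.13  0.   -1.13 -2.36]
```

View pics/s3.png

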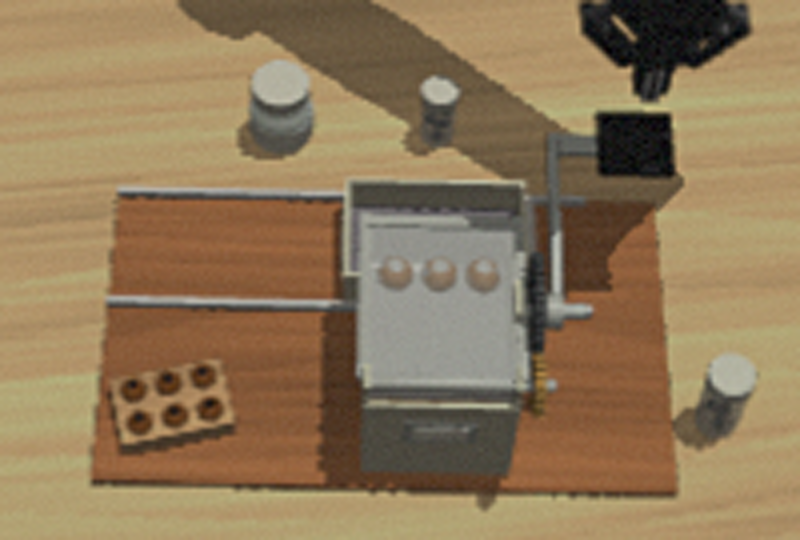

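The tray (345–525) sits under the mouth and the eyes are at (395,272), (440,272) and (482,272) behind the skirt. The finger hangs over the pad at (635,145). Pressing now.

Request:
apply_moves --fingers '[1, 1, 1, 1, 1, 1, 1]' --pt "0.05 0 -2.5" --pt "0.1 0 -4.5" --pt "0.1 0 -5.2" --pt "0.1 0 -5.6" --pt "0.1 0 -6" --pt "0.1 0 -6.4" --pt "0.1 0 -6.6" --yaw '[0, 0, 0, 0, 0, 0, 0]'

```text
clock: 6.1
position: [531.5, 225.4, 326.0]
ee_rot: [0.054, 0.999, -0.002, -0.0]
contact_force: [-2.0, -2.0, 3.3]
gripper_width: 0.0
```

Request:
apply_moves --fingers '[1, 1, 1, 1, 1, 1, 1, 1]' --pt "0 0 -0.6" --pt "0 0 -1.2" --pt "0 0 -1.8" --pt "0 0 -2.4" --pt "0 0 -3.0" --pt "0 0 -3.5" --pt "0 0 -3.8" --pt "0 0 -3.9" --yaw '[0, 0, 0, 0, 0, 0, 0, 0]'

```text
clock: 6.9
position: [531.9, 225.7, 287.8]
ee_rot: [0.053, 0.999, -0.002, 0.0]
contact_force: [-5.3, 1.0, 11.8]
gripper_width: -0.5
```

Request:
apply_moves --fingers '[1, 1, 1, 1, 1, 1, 1, 1, 1, 1]' --pt "0 0 -0.1" --pt "0 0 -0.1" --pt "0 0 -0.1" --pt "0 0 -0.1" --pt "0 0 -0.1" --pt "0 0 -0.1" --pt "0 0 -0.1" --pt "0 0 -0.1" --pt "0 0 -0.1" --pt "0 0 -0.1" --yaw '[0, 0, 0, 0, 0, 0, 0, 0, 0, 0]'

```text
clock: 7.9
position: [531.8, 225.7, 287.9]
ee_rot: [0.053, 0.999, -0.002, 0.001]
contact_force: [-6.2, -0.8, 9.8]
gripper_width: 0.0
```

Request:
apply_moves --fingers '[1, 1, 1, 1, 1, 1, 1, 1, 1, 1]' --pt "0 0 0" --pt "0 0 0" --pt "0 0 0" --pt "0 0 0" --pt "0 0 0" --pt "0 0 0" --pt "0 0 0" --pt "0 0 0" --pt "0 0 0" --pt "0 0 0" --yaw '[0, 0, 0, 0, 0, 0, 0, 0, 0, 0]'

```text
clock: 8.9
position: [531.8, 225.7, 288.0]
ee_rot: [0.053, 0.999, -0.002, 0.001]
contact_force: [-3.8, 0.9, 5.7]
gripper_width: 0.1
```

```bash
python3 - <<'E'
from bench import *
import cv2,numpy as np
a=cv2.resize(get_image('scene')['color'][150:280,290:410],None,fx=3.3,fy=3.3,interpolation=cv2.INTER_CUBIC)
b=cv2.resize(get_image('top')['color'][135:265,240:360],None,fx=3.3,fy=3.3,interpolation=cv2.INTER_CUBIC)
cv2.imwrite('pics/s4.png',np.hstack([a,b]))
E
```

```text
(no output)
```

View pics/s4.png

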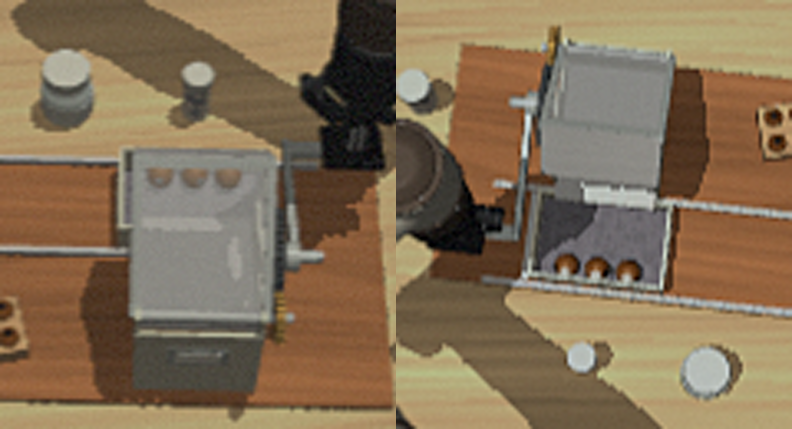

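All three eyes lie in the tray ((567,264), (597,266), (628,270) in the right half) and the lid is up. Easing the lever back up at about 4 mm per row.

Request:
apply_moves --fingers '[1, 1, 1, 1, 1, 1, 1, 1, 1, 1]' --pt "0 0 0.2" --pt "0 0 0.6" --pt "0 0 1.0" --pt "0 0 1.4" --pt "0 0 1.8" --pt "0 0 2.2" --pt "0 0 2.6" --pt "0 0 2.9" --pt "0 0 3.2" --pt "0 0 3.4" --yaw '[0, 0, 0, 0, 0, 0, 0, 0, 0, 0]'

```text
clock: 10.0
position: [532.5, 225.5, 322.6]
ee_rot: [0.053, 0.999, -0.002, 0.002]
contact_force: [0.9, -2.5, 3.0]
gripper_width: -0.2
```

Request:
apply_moves --fingers '[1, 1, 1, 1, 1, 1, 1, 1, 1, 1]' --pt "0 0 0.2" --pt "0 0 0.4" --pt "0 0 0.6" --pt "0 0 0.8" --pt "0 0 1.0" --pt "0 0 1.2" --pt "0 0 1.4" --pt "0 0 1.6" --pt "0 0 1.8" --pt "0 0 2.0" --yaw '[0, 0, 0, 0, 0, 0, 0, 0, 0, 0]'

```text
clock: 11.0
position: [531.9, 225.4, 341.9]
ee_rot: [0.053, 0.999, -0.003, 0.0]
contact_force: [0.2, 0.9, -0.2]
gripper_width: 0.1
```

Contact ended at the rest height (force ≈ 0). Lifting clear and checking.

Request:
apply_moves --fingers '[1, 1, 1, 1, 1, 1, 1, 1, 1, 1]' --pt "0 0 2" --pt "0 0 6" --pt "0 0 9" --pt "0 0 9" --pt "-3 3 9" --pt "-6 6 9" --pt "-9 9 9" --pt "-9 9 9" --pt "-9 9 9" --pt "-9 9 9" --yaw '[0, 0, 0, 0, 0, 0, 0, 0, 0, 0]'

```text
clock: 12.0
position: [442.0, 315.1, 431.3]
ee_rot: [0.054, 0.999, -0.003, -0.0]
contact_force: [0.5, 0.5, -0.3]
gripper_width: -0.1
```

```bash
python3 - <<'E'
from bench import *
import cv2,numpy as np
a=cv2.resize(get_image('scene')['color'][150:280,290:410],None,fx=3.3,fy=3.3,interpolation=cv2.INTER_CUBIC)
b=cv2.resize(get_image('top')['color'][135:265,240:360],None,fx=3.3,fy=3.3,interpolation=cv2.INTER_CUBIC)
cv2.imwrite('pics/s5.png',np.hstack([a,b]))
E
python3 st.py
```

```text
t 12.1 pos [442.4 314.8 431.5] disp -237.0 228.2 F [ 0.4 -0.4  0.3] w 0.5161736790709656 toolY ang 83.8 q [ 0.92  0.23 -0.15  0.   -1.2  -2.6 ]
```

View pics/s5.png

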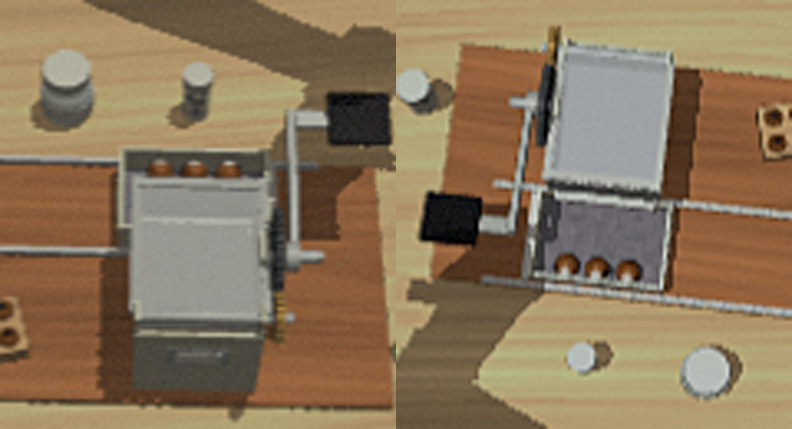

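The lid is shut, the lever is up, the three eyes are at rest in the home tray, the bystanders haven't moved and the arm is clear.

```bash
python3 -c "
from bench import *
print(job_done())"
```

```text
the job is handed in; nothing more can be done
None
```

The job is done and handed in at about 12 s of the 48 s allowed; `job_done()` reports no verdict.

- **Tray:** I pushed it from about 59 mm out until it met its stop. The force jumped from 3 to 30 N at the expected home position.
- **Lever:** I pressed it down until the tool would go no lower and held it there for about 2 s. The pictures then showed the lid up and all three eyes in the tray.
- **Lid:** I raised the lever at 2–4 mm per 0.1 s with the finger on it until the force fell to zero at the rest height. By my estimate the lid came down at about 0.6 rad/s at most, well under the 3 rad/s slam limit.

**Last checks:** The final scene and top views show the lid shut, the tray home and the eyes lying in it. The jar, vials and eye block look unmoved. The arm was clear, with near-zero force. I didn't check the mug, brush and spatula in the last views, but the arm never went near them at their height.

No check failed. The pose fit left a consistent error of about 1 px (roughly 3 mm), and the lever's lowest point read 288 mm against 286 mm expected. Both are within tolerance.

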